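Stack the empty blue bin on the full grey one, turned to sit on its ledges

TASK

Put the empty blue bin on top of the grey bin that holds the sample tubes. These are stack-nest bins: facing the same way the blue one would sink down among the tubes, so turn the blue bin half a turn, with its yellow lip over the grey bin's plain end, and set it down so that it sits level on the ledges just inside the grey rim. Leave the grey bin about where it stands and do not knock over the brown bottle.

Things in the scene. Friction and masses are not known exactly. Their poses are not given: they have to be found in the camera images.
- blue_mid (a point): Centre (25 mm above the underside) of the empty blue bin, loose, 0.12 kg. Open-topped, 130 long (its x) x 64 wide (y) x 50 mm high; x points to the end with the yellow lip, z up. The outer sides of its rim are upright from 30 to 50 mm above the underside: grip there, across the 64 mm width at mid-length. Below, it tapers to 113 x 47 mm at the underside.
- blue_tab (a point): Middle of the blue bin's yellow pull lip (14 x 44 x 4 mm) on the rim of one short end: 71.5 mm along the bin's x from its centre and 23 mm above it. Same axes as the bin.
- grey_mid (a point): Centre of the loose grey bin (0.35 kg, same shape and axes, yellow lip at +x, 3 tubes lying in it). Four flat ledges lie inside its long sides, 45 mm above its underside, 5 mm below the rim. A bin turned half round and centred over it rests on them, 45 mm higher than it, with 4 mm play; the flared rim guides from 6 mm off. Facing the same way a bin sinks to about 20 mm above it.
- bottle_amber: Brown screw-cap bottle, 57 mm in diameter, 114 mm high, standing behind the bins; a bystander. Origin at the centre of its underside, z up.
Things that resemble listed ones, but are neither listed nor needed, are in the scene too. Of the things that look like the part that bears blue_mid, the larger one is meant.

How it is judged:
By the outcome, as a careful person would: the job done as asked, in the order asked, and still so for the second after the job is handed in, with the robot touching nothing.
It also fails if it takes over 42 s, if anything falls off the work surface, if the arm or the gripper's body presses on something with over 40 N, if the wrist force passes 120 N, or if a joint passes its speed limit or range.

ROBOT

A 6-joint arm with a two-finger parallel gripper is mounted at the origin on a cart in front of the work surface, level with it; the furniture and walls round the work are solid. World frame = base frame: x ahead of the robot, y to its left, z up, the work surface at z = 0. Lengths are in m, angles in rad, forces in N, time in s.
With the tool pointing down it reaches from about 0.275 to 0.725 m from the base axis. Payload 5.6 kg.
Tool frame: the origin (TCP) lies midway between the tips of the shut fingers; the grasp point (between the pads) lies 19 mm behind it; z points along the fingers, y is the direction in which the jaws open and shut (so a half turn about z gives the same grasp; the last joint's range is limited). The gripper opens to 85 mm and grips with 20 to 120 N. Pads are 22 mm wide; open, the fingers measure 114 mm over their backs; the gripper's body (76 mm by 85 mm) begins 54 mm behind the grasp point. The pads swing forward as they close: fully open they stand 13 mm farther back than shut.
Start: joints at [-0.851, 0.255, 0.108, 0, -1.424, -0.285], TCP at [0.232, -0.499, 0.231] pointing down, gripper open.
Joint ranges: [-2.95, 2.95], [-1.21, 1.97], [-1.09, 1.5], [-2.87, 1.71], [-2.94, -0.07], [-3.05, 3.05]. Speed limits (rad/s): [2.57, 2.57, 3.14, 3.14, 3.14, 3.14].

INTERFACE

Orientations are given as [roll, pitch, yaw] about the fixed x, y, z axes, in that order (R = Rz(yaw) Ry(pitch) Rx(roll)).
In Python, from workcell import env, vision, close_job gives the robot as it stands. The module is installed in compiled form; this text tells all that it offers.
- The arm moves only by the tool arm_command, never from a script. Its argument "deltas" is a list of rows, each a list of 3 entries, a list of its own where there are three numbers: the shift along the tool's x, y, z in m, then the turn, a rotation vector about the tool's x, y, z in rad, then the opening, from 0 (shut) to 1 (fully open). A call has 1 to 8 rows; each row is the pose to reach, as a shift and turn from the pose commanded when the call began, along the tool's axes at that moment; what a row does not reach only later rows make up. A row lasts 1/12 s, in which the tool goes at most 41.7 mm and 7.16 degrees, less where a joint would pass 70% of its speed; a pose out of reach is approached as far as the arm can. A call with a gripper value outside its range is refused whole. The fingers move at their own pace and stop on an object; the grip force is fixed at half the most. Time passes only in rows, so rows that repeat a pose let the fingers close. It gives the time, the measured TCP pose, the force and the opening at its end, in the units of the state.
- env.read_state(): the state, without advancing time (a new reading comes with each control period).
- vision.grab_frame(name): name is "scene" or "top"; returns the picture (420x560x3 uint8, red, green, blue); there is no depth.
- vision.camera_info(name): a dict with "camera_matrix" (3x3 intrinsics, pixels), "k1" (the pictures are not rectified: a ray, as slopes to the right and down, at radius r is drawn at 1 + k1 r^2 times it, then the intrinsics apply), "rvec" (rotation vector, rad) and "tvec" (3), from world to camera coordinates, as OpenCV has them. Camera axes: x right, y down, z forward; pixel columns grow to the right and rows downward; lengths in m; the calibration is good to about 2 mm. A picture is of the moment at which its call begins. camera_info takes no time and is no camera call.
- close_job(): hands the job in, once; it reports no verdict.
The state is a dict: "time_s": time; "joint_pos": joint angles; "qvel": joint speeds; "tau": joint torques, N m; "tool_pos": TCP position; "eef_rot": TCP orientation; "ft_force": force on the tool from outside, world axes, zero at the start; "moment": the same for the moment, N m; "gripper_width": finger opening in m.
Only numpy, scipy, OpenCV 4.12 (cv2) and the standard library are available. Lean on these libraries where they do the work, as an engineer would, in place of code of your own. Each camera call takes 0.05 s, during which the arm holds its last target.

## Working session

There is one attempt and no reset: what is moved stays moved. The work goes in short steps, Python scripts to look and compute and a tool call to move; the robot and the scene stay as the last step left them, time stands still between calls to the robot, and variables do not carry over. Pictures are saved under pics/ and viewed, and the job is handed in when it is done.

Besides the shell and the picture viewer there is one more tool, called after ">>>" by a JSON object that holds its "method" and its "body". arm_command: Moves the arm, as the interface text tells. Its arguments: {"type":"object","properties":{"deltas":{"type":"array"}},"required":["deltas"]}

```bash
mkdir -p pics; python3 - <<'E'
from workcell import env, vision
import cv2
print(env.read_state())
for n in ("scene","top"):
    f=vision.grab_frame(n); cv2.imwrite(f"pics/{n}0.png",f[:,:,::-1]); print(n,vision.camera_info(n))
E
```

```text
{'time_s': 0.0, 'joint_pos': array([-8.51384510e-01,  2.55740561e-01,  1.06985981e-01, -4.89338441e-04,
       -1.42392868e+00, -2.84599217e-01]), 'qvel': array([-0.00035447,  0.00050928, -0.00038681,  0.00380968, -0.00049245,
       -0.00160502]), 'tau': array([ 3.54682939e-03, -3.86628842e+01,  2.37939566e+01,  5.36493570e+00,
       -6.12102667e-03, -1.12185990e-05]), 'tool_pos': array([ 0.23151713, -0.49832943,  0.23038964]), 'eef_rot': array([ 3.13964573e+00, -6.53374743e-05, -2.70685206e+00]), 'ft_force': array([ 1.07579168, -0.55656784,  0.42599225]), 'moment': array([ 0.01328692,  0.00815961, -0.07523228]), 'gripper_width': 0.08557591087838178}
scene {'camera_matrix': array([[426.05605313,   0.        , 278.31840462],
       [  0.        , 426.05605313, 212.76089197],
       [  0.        ,   0.        ,   1.        ]]), 'k1': -0.12662927090208806, 'rvec': array([ 0.73504243, -2.55397748,  1.16696852]), 'tvec': array([0.57774171, 0.17442742, 0.75678263])}
top {'camera_matrix': array([[500.44380652,   0.        , 276.48801826],
       [  0.        , 500.44380652, 213.48020182],
       [  0.        ,   0.        ,   1.        ]]), 'k1': -0.056198299069774846, 'rvec': array([ 2.13691375, -2.1097748 ,  0.15159747]), 'tvec': array([0.16559844, 0.61614706, 0.99798841])}
```

View pics/scene0.png

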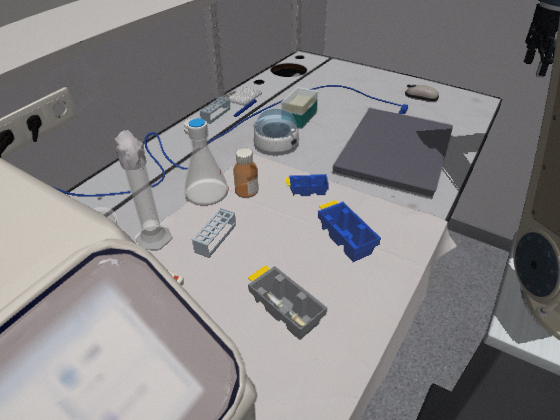

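View pics/top0.png

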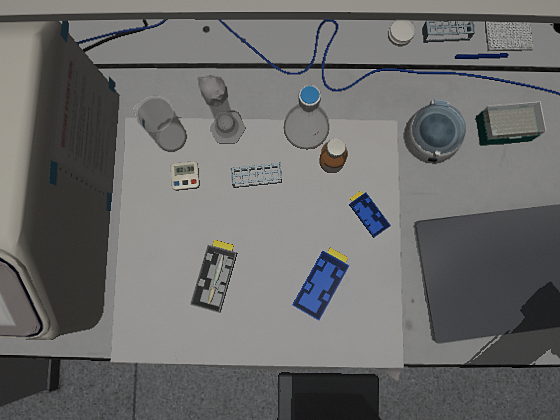

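```bash
cat > h.py <<'E'
import numpy as np, cv2
from workcell import vision
def cam(n):
    c=vision.camera_info(n); R=cv2.Rodrigues(c['rvec'])[0]; return c['camera_matrix'],c['k1'],R,c['tvec']
def ray(n,uv):
    K,k1,R,t=cam(n); d=cv2.undistortPoints(np.array(uv,float).reshape(-1,1,2),K,np.array([k1,0,0,0,0.]))[:,0]
    d=np.c_[d,np.ones(len(d))]@R; return -R.T@t,d
def plane(n,uv,z):
    o,d=ray(n,uv); return o+d*((z-o[2])/d[:,2])[:,None]
def proj(n,P):
    K,k1,R,t=cam(n); return cv2.projectPoints(np.array(P,float).reshape(-1,3),cv2.Rodrigues(R)[0],t,K,np.array([k1,0,0,0,0.]))[0][:,0]
E
python3 - <<'E'
from h import *
for n in("top","scene"): print(n,ray(n,[[280,210]])[0])
f=cv2.imread("pics/top0.png")
a=cv2.resize(f[230:330,180:370],None,fx=4,fy=4,interpolation=cv2.INTER_CUBIC); cv2.imwrite("pics/c1.png",a)
g=cv2.imread("pics/scene0.png")
a=cv2.resize(g[165:345,235:395],None,fx=3.3,fy=3.3,interpolation=cv2.INTER_CUBIC); cv2.imwrite("pics/c2.png",a)
hsv=cv2.cvtColor(f,cv2.COLOR_BGR2HSV)
b=cv2.inRange(hsv,(108,120,40),(130,255,255)); y=cv2.inRange(hsv,(20,120,120),(35,255,255))
for nm,m in(("b",b),("y",y)):
    for c in cv2.findContours(m,0,2)[0]:
        if cv2.contourArea(c)>40: print(nm,cv2.contourArea(c),cv2.minAreaRect(c),cv2.boxPoints(cv2.minAreaRect(c)).round(1).tolist())
E
```

```text
top [0.43979157 0.147059   1.08995318]
scene [0.23872927 0.69447584 0.63058861]
b 1854.5 ((320.26885986328125, 284.8160400390625), (31.178274154663086, 62.745059967041016), 29.05460548400879) [[291.3999938964844, 304.70001220703125], [321.8999938964844, 249.8000030517578], [349.1000061035156, 265.0], [318.70001220703125, 319.79998779296875]]
b 794.5 ((369.3851623535156, 214.43917846679688), (41.61665344238281, 20.808326721191406), 54.462318420410156) [[348.79998779296875, 203.60000610351562], [365.79998779296875, 191.5], [389.8999938964844, 225.3000030517578], [373.0, 237.39999389648438]]
b 150.5 ((481.5154724121094, 55.8402099609375), (3.9958739280700684, 51.0836181640625), 87.39744567871094) [[455.8999938964844, 55.0], [506.8999938964844, 52.70000076293945], [507.1000061035156, 56.70000076293945], [456.1000061035156, 59.0]]
b 68.0 ((121.33061218261719, 32.35251998901367), (4.209395885467529, 90.70709228515625), 76.26373291015625) [[76.80000305175781, 41.099998474121094], [164.89999389648438, 19.5], [165.89999389648438, 23.600000381469727], [77.80000305175781, 45.20000076293945]]
b 389.0 ((384.1556701660156, 71.58668518066406), (346.65008544921875, 66.95408630371094), 17.80187225341797) [[208.89999389648438, 50.5], [229.39999389648438, -13.300000190734863], [559.4000244140625, 92.69999694824219], [538.9000244140625, 156.5]]
y 103.0 ((337.2783203125, 254.59906005859375), (20.68838882446289, 6.021972179412842), 29.05460548400879) [[326.79998779296875, 252.1999969482422], [329.70001220703125, 246.89999389648438], [347.79998779296875, 257.0], [344.8999938964844, 262.29998779296875]]
y 100.0 ((222.5038299560547, 244.81924438476562), (20.347742080688477, 6.051699638366699), 15.255120277404785) [[211.89999389648438, 245.10000610351562], [213.5, 239.1999969482422], [233.10000610351562, 244.60000610351562], [231.5, 250.39999389648438]]
```

View pics/c1.png

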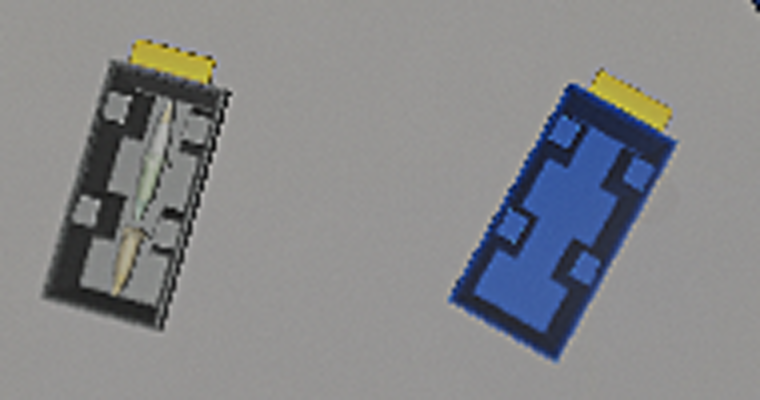

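View pics/c2.png

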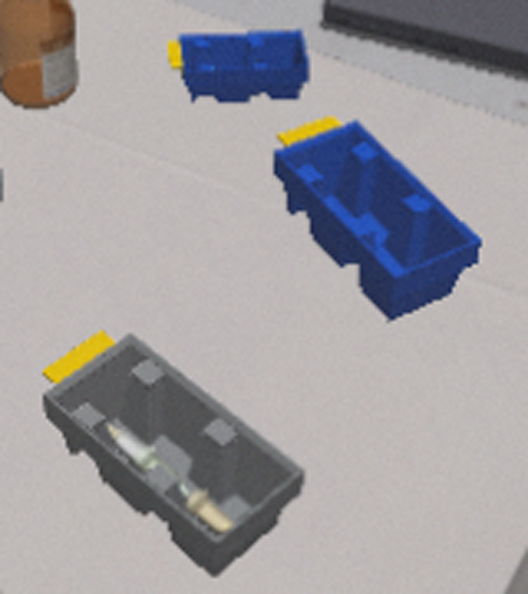

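```bash
python3 - <<'E'
from h import *
def an(n,nm,c,tab):
    P=plane(n,c,0.05)[:,:2]; m=P.mean(0)
    ax=(P[0]+P[1]-P[2]-P[3])/2; w=P[0]-P[3]
    T=plane(n,[tab],0.048)[0,:2]
    print(n,nm,"mid",m.round(4),"L",np.linalg.norm(ax).round(4),"yaw",np.degrees(np.arctan2(ax[1],ax[0])).round(2),"W",np.linalg.norm(P[0]-P[1]).round(4),np.linalg.norm(P[2]-P[3]).round(4),"tab",T.round(4),"dist",np.linalg.norm(T-m).round(4),"tabyaw",np.degrees(np.arctan2(*(T-m)[::-1])).round(2))
s=lambda p,o,f:((np.array(p,float)+.5)/f-.5+np.array(o))
an("top","grey",s([(112,61),(231,92),(162,330),(44,297)],(180,230),4),(222.5,244.8))
an("top","blue",s([(570,84),(676,141),(557,361),(450,299)],(180,230),4),(337.3,254.6))
o=(235,165)
an("scene","grey",s([(45,398),(127,337),(302,473),(217,541)],o,3.3),s([(80,357)],o,3.3)[0])
an("scene","blue",s([(275,151),(355,123),(480,241),(400,277)],o,3.3),s([(310,130)],o,3.3)[0])
f=cv2.imread("pics/top0.png"); hsv=cv2.cvtColor(f,cv2.COLOR_BGR2HSV)
for n,uv in(("cap top",(335,149)),):
    print(plane("top",[uv],.114))
print("bottle base",plane("scene",[(246,192)],0.0), "small blue",plane("top",[(369.4,214.4)],.03))
E
```

```text
top grey mid [0.4773 0.3012] L 0.1266 yaw -14.43 W 0.0648 0.0635 tab [0.5471 0.2859] dist 0.0715 tabyaw -12.38
top blue mid [0.4669 0.0807] L 0.1275 yaw -28.71 W 0.062 0.0627 tab [0.5295 0.0458] dist 0.0717 tabyaw -29.12
scene grey mid [0.4747 0.3048] L 0.1273 yaw -13.62 W 0.061 0.0598 tab [0.5448 0.2845] dist 0.0729 tabyaw -16.17
scene blue mid [0.4634 0.0814] L 0.1287 yaw -28.18 W 0.0609 0.0597 tab [0.5274 0.0445] dist 0.0738 tabyaw -30.0
[[0.73714206 0.05564484 0.114     ]]
bottle base [[0.74086977 0.05504274 0.        ]] small blue [[ 0.61807388 -0.02509171  0.03      ]]
```

```bash
cat >> h.py <<'E'
from scipy.spatial.transform import Rotation as Ro
from workcell import env
def go(p,yawdeg):
    s=env.read_state(); R=Ro.from_euler('xyz',s['eef_rot']); T=Ro.from_euler('xyz',[np.pi,0,np.radians(yawdeg)])
    print("t",round(s['time_s'],2),"pos",s['tool_pos'].round(4),"rpy",np.degrees(s['eef_rot']).round(2),"F",s['ft_force'].round(1),"w",s['gripper_width'].round(4),"q6",s['joint_pos'][5].round(2))
    print("delta",R.inv().apply(np.array(p)-s['tool_pos']).round(4),"rot",(R.inv()*T).as_rotvec().round(4))
E
python3 -c "
from h import *
go((.465,.081,.15),151.5)"
```

```text
Traceback (most recent call last):
  File "h.py", line 16, in go
    print("t",round(s['time_s'],2),"pos",s['tool_pos'].round(4),"rpy",np.degrees(s['eef_rot']).round(2),"F",s['ft_force'].round(1),"w",s['gripper_width'].round(4),"q6",s['joint_pos'][5].round(2))
                                                                                                                                       ^^^^^^^^^^^^^^^^^^^^^^^^
AttributeError: 'float' object has no attribute 'round'
```

```bash
sed -i "s/s\['gripper_width'\].round(4)/round(s['gripper_width'],4)/" h.py
python3 -c "
from h import *
go((.465,.081,.15),151.5)"
```

```text
t 0.1 pos [ 0.2315 -0.4984  0.2305] rpy [ 1.7990e+02 -1.0000e-02 -1.5509e+02] F [-0.   0.6  0.3] w 0.0855 q6 -0.28
delta [-0.4558  0.4271  0.0812] rot [ 1.600e-03 -9.000e-04  9.321e-01]
```

>>> {"method": "arm_command", "body": {"deltas": [[[-0.456,0.427,0.08],[0.0015,-0.001,0.932],1],[[-0.456,0.427,0.08],[0.0015,-0.001,0.932],1],[[-0.456,0.427,0.08],[0.0015,-0.001,0.932],1],[[-0.456,0.427,0.08],[0.0015,-0.001,0.932],1],[[-0.456,0.427,0.08],[0.0015,-0.001,0.932],1],[[-0.456,0.427,0.08],[0.0015,-0.001,0.932],1],[[-0.456,0.427,0.08],[0.0015,-0.001,0.932],1],[[-0.456,0.427,0.08],[0.0015,-0.001,0.932],1]]}}

```text
time_s: 0.77
tool_pos: [0.3383, -0.2374, 0.1952]
eef_rot: [-3.141, 0.001, 2.725]
ft_force: [0.5, 0.4, 0.5]
gripper_width: 0.0852
```

```bash
python3 -c "
from h import *
go((.465,.081,.15),151.5)"
```

```text
t 0.77 pos [ 0.3383 -0.2374  0.1952] rpy [-1.7996e+02  5.0000e-02  1.5612e+02] F [0.5 0.4 0.5] w 0.0852 q6 -1.76
delta [0.0131 0.3424 0.045 ] rot [-0.0006  0.0009  0.0806]
```

>>> {"method": "arm_command", "body": {"deltas": [[[0.01,0.31,0.04],[0,0,0.05],1],[[0.01,0.31,0.04],[0,0,0.05],1],[[0.01,0.31,0.04],[0,0,0.05],1],[[0.01,0.31,0.04],[0,0,0.05],1],[[0.01,0.31,0.04],[0,0,0.05],1],[[0.01,0.31,0.04],[0,0,0.05],1],[[0.01,0.31,0.04],[0,0,0.05],1],[[0.01,0.31,0.04],[0,0,0.05],1]]}}

```text
time_s: 1.43
tool_pos: [0.4539, 0.0525, 0.1544]
eef_rot: [-3.141, 0.001, 2.682]
ft_force: [0.0, -0.0, 1.1]
gripper_width: 0.0855
```

>>> {"method": "arm_command", "body": {"deltas": [[[0,0,0],[0,0,0],1],[[0,0,0],[0,0,0],1],[[0,0,0],[0,0,0],1]]}}

```text
time_s: 1.68
tool_pos: [0.4529, 0.0487, 0.1551]
eef_rot: [-3.14, 0.001, 2.68]
ft_force: [1.0, -0.5, -0.7]
gripper_width: 0.0853
```

```bash
python3 -c "
from h import *
go((.465,.081,.08),151.5)"
```

```text
t 1.68 pos [0.4529 0.0487 0.1551] rpy [-1.7992e+02  4.0000e-02  1.5355e+02] F [ 1.  -0.5 -0.7] w 0.0853 q6 -2.49
delta [0.0036 0.0344 0.0751] rot [-0.0014  0.0008  0.0358]
```

>>> {"method": "arm_command", "body": {"deltas": [[[0.0035,0.0345,0.03],[-0.0015,0.001,0.036],1],[[0.0035,0.0345,0.055],[-0.0015,0.001,0.036],1],[[0.0035,0.0345,0.075],[-0.0015,0.001,0.036],1],[[0.0035,0.0345,0.075],[-0.0015,0.001,0.036],1],[[0.0035,0.0345,0.075],[-0.0015,0.001,0.036],1]]}}

```text
time_s: 2.1
tool_pos: [0.4651, 0.08, 0.0803]
eef_rot: [-3.141, -0.0, 2.643]
ft_force: [1.0, 0.0, 0.0]
gripper_width: 0.085
```

```bash
python3 - <<'E'
from h import *
go((.465,.081,.017),151.5)
ims=[]
f=vision.grab_frame("top")[:,:,::-1]; ims.append(cv2.resize(f[230:330,265:375],(440,400),interpolation=2))
f=vision.grab_frame("scene")[:,:,::-1]; ims.append(cv2.resize(f[150:280,290:400],(338,400),interpolation=2))
cv2.imwrite("pics/d1.png",np.hstack(ims))
E
```

```text
t 2.1 pos [0.4651 0.08   0.0803] rpy [-1.7994e+02 -2.0000e-02  1.5142e+02] F [1. 0. 0.] w 0.085 q6 -2.57
delta [0.0005 0.0009 0.0633] rot [-0.0011 -0.0003 -0.0014]
```

View pics/d1.png

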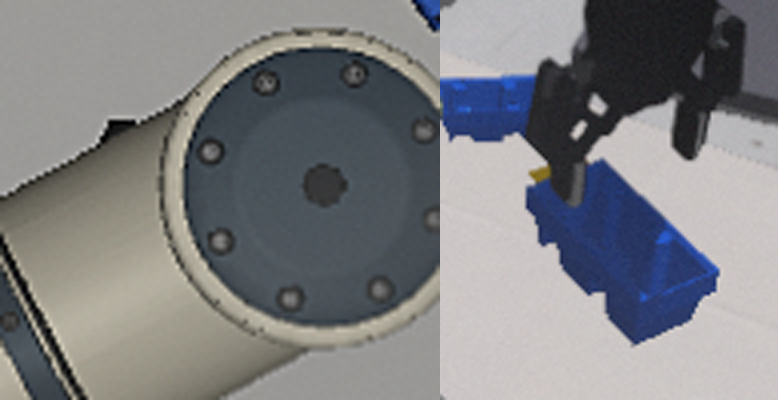

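The top view is blocked by the wrist. The scene view shows the fingers straddling the larger bin, near finger at crop (570,190), so I descend.

>>> {"method": "arm_command", "body": {"deltas": [[[0.0005,0.001,0.02],[-0.001,0,-0.0015],1],[[0.0005,0.001,0.035],[-0.001,0,-0.0015],1],[[0.0005,0.001,0.05],[-0.001,0,-0.0015],1],[[0.0005,0.001,0.063],[-0.001,0,-0.0015],1],[[0.0005,0.001,0.063],[-0.001,0,-0.0015],1],[[0.0005,0.001,0.063],[-0.001,0,-0.0015],1]]}}

```text
time_s: 2.7
tool_pos: [0.4664, 0.0824, 0.0185]
eef_rot: [3.139, 0.001, 2.645]
ft_force: [-0.3, -0.2, 0.1]
gripper_width: 0.0853
```

```bash
python3 - <<'E'
from h import *
go((.465,.081,.017),151.5)
f=vision.grab_frame("scene")[:,:,::-1]; cv2.imwrite("pics/d2.png",cv2.resize(f[130:290,280:420],(525,600),interpolation=2))
E
```

```text
t 2.7 pos [0.4664 0.0824 0.0185] rpy [1.7985e+02 8.0000e-02 1.5156e+02] F [-0.3 -0.2  0.1] w 0.0853 q6 -2.57
delta [ 0.0006 -0.0019  0.0015] rot [0.0026 0.0015 0.001 ]
```

View pics/d2.png

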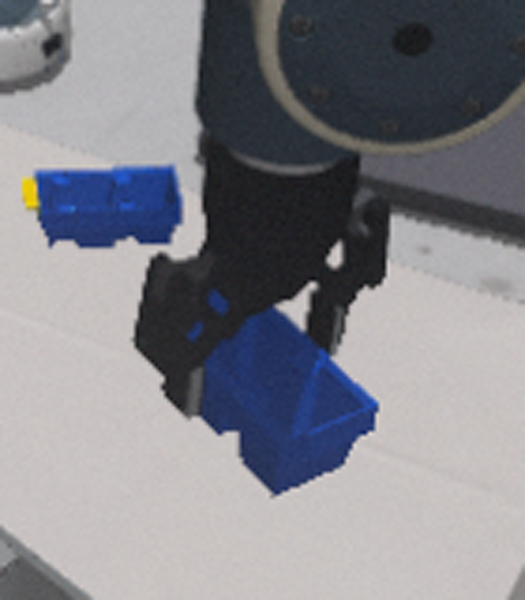

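Fingers straddle the rim with no contact, near finger at crop (190,390). Closing.

>>> {"method": "arm_command", "body": {"deltas": [[[0,0,0],[0,0,0],0],[[0,0,0],[0,0,0],0],[[0,0,0],[0,0,0],0],[[0,0,0],[0,0,0],0],[[0,0,0],[0,0,0],0],[[0,0,0],[0,0,0],0]]}}

```text
time_s: 3.25
tool_pos: [0.4668, 0.0828, 0.0189]
eef_rot: [3.138, 0.002, 2.646]
ft_force: [-1.4, -1.0, 6.3]
gripper_width: 0.0631
```

>>> {"method": "arm_command", "body": {"deltas": [[[0,0,-0.01],[0,0,0],0],[[0,0,-0.025],[0,0,0],0],[[0,0,-0.05],[0,0,0],0],[[0,0,-0.085],[0,0,0],0],[[0,0,-0.125],[0,0,0],0],[[0,0,-0.15],[0,0,0],0],[[0,0,-0.15],[0,0,0],0],[[0,0,-0.15],[0,0,0],0]]}}

```text
time_s: 3.92
tool_pos: [0.4662, 0.0828, 0.1691]
eef_rot: [3.136, 0.002, 2.645]
ft_force: [1.1, 0.1, -1.1]
gripper_width: 0.0631
```

```bash
python3 - <<'E'
from h import *
go((.476,.303,.17),-14.3)
f=vision.grab_frame("scene")[:,:,::-1]; cv2.imwrite("pics/d3.png",f)
E
```

```text
t 3.92 pos [0.4662 0.0828 0.1691] rpy [1.7968e+02 1.4000e-01 1.5156e+02] F [ 1.1  0.1 -1.1] w 0.0631 q6 -2.57
delta [ 0.0963  0.1983 -0.    ] rot [ 0.0045 -0.0076  2.8948]
```

View pics/d3.png

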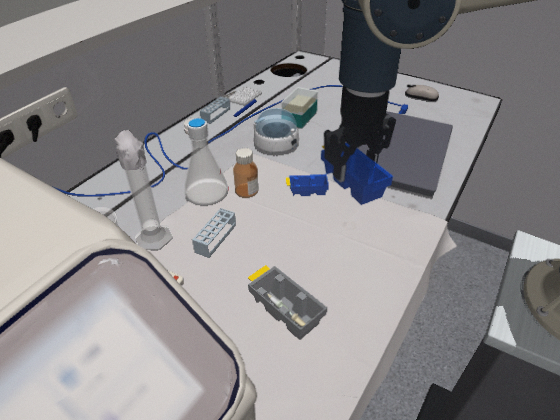

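>>> {"method": "arm_command", "body": {"deltas": [[[0.0,0.0,0],[0,0,-0.12],0],[[0.02,0.05,0],[0,0,-0.24],0],[[0.04,0.08,0],[0,0,-0.36],0],[[0.055,0.11,0],[0,0,-0.48],0],[[0.07,0.14,0],[0,0,-0.6],0],[[0.085,0.17,0],[0,0,-0.72],0],[[0.096,0.198,0],[0,0,-0.84],0],[[0.096,0.198,0],[0,0,-0.96],0]]}}

```text
time_s: 4.63
tool_pos: [0.4746, 0.306, 0.1647]
eef_rot: [3.141, -0.002, -2.669]
ft_force: [-0.5, -0.5, -1.5]
gripper_width: 0.063
```

>>> {"method": "arm_command", "body": {"deltas": [[[0,0,0],[0,0,-0.12],0],[[0,0,0],[0,0,-0.24],0],[[0,0,0],[0,0,-0.36],0],[[0,0,0],[0,0,-0.48],0],[[0,0,0],[0,0,-0.6],0],[[0,0,0],[0,0,-0.72],0],[[0,0,0],[0,0,-0.84],0],[[0,0,0],[0,0,-0.96],0]]}}

```text
time_s: 5.3
tool_pos: [0.4745, 0.3014, 0.1655]
eef_rot: [3.14, -0.002, -1.712]
ft_force: [0.6, -0.9, -0.7]
gripper_width: 0.063
```

```bash
python3 - <<'E'
from h import *
go((.476,.303,.17),-14.3)
E
```

```text
t 5.3 pos [0.4745 0.3014 0.1655] rpy [ 1.799e+02 -9.000e-02 -9.810e+01] F [ 0.6 -0.9 -0.7] w 0.063 q6 -0.98
delta [-0.0018 -0.0013 -0.0045] rot [ 2.6000e-03  1.0000e-04 -1.4626e+00]
```

>>> {"method": "arm_command", "body": {"deltas": [[[0,0,0],[0,0,-0.12],0],[[0,0,0],[0,0,-0.24],0],[[0,0,0],[0,0,-0.36],0],[[0,0,0],[0,0,-0.48],0],[[0,0,0],[0,0,-0.6],0],[[0,0,0],[0,0,-0.72],0],[[0,0,0],[0,0,-0.84],0],[[0,0,0],[0,0,-0.96],0]]}}

```text
time_s: 5.97
tool_pos: [0.4745, 0.3014, 0.1655]
eef_rot: [3.139, 0.001, -0.752]
ft_force: [0.4, 0.2, -1.3]
gripper_width: 0.0628
```

>>> {"method": "arm_command", "body": {"deltas": [[[0,0,0],[0,0,-0.12],0],[[0,0,0],[0,0,-0.24],0],[[0,0,0],[0,0,-0.36],0],[[0,0,0],[0,0,-0.46],0],[[0,0,0],[0,0,-0.46],0],[[0,0,0],[0,0,-0.46],0],[[0,0,0],[0,0,-0.46],0]]}}

```text
time_s: 6.55
tool_pos: [0.475, 0.3018, 0.1667]
eef_rot: [-3.142, 0.0, -0.301]
ft_force: [0.1, -0.2, -0.7]
gripper_width: 0.0629
```

```bash
python3 - <<'E'
from h import *
go((.476,.303,.12),-14.3)
f=vision.grab_frame("scene")[:,:,::-1]; cv2.imwrite("pics/e1.png",cv2.resize(f[110:350,200:440],(600,600),interpolation=2))
f=vision.grab_frame("top")[:,:,::-1]; cv2.imwrite("pics/e2.png",cv2.resize(f[170:370,120:320],(600,600),interpolation=2))
E
```

```text
t 6.55 pos [0.475  0.3018 0.1667] rpy [-1.800e+02  1.000e-02 -1.724e+01] F [ 0.1 -0.2 -0.7] w 0.0629 q6 0.43
delta [ 0.0006 -0.0015  0.0467] rot [-0.0001  0.0002 -0.0513]
```

View pics/e1.png

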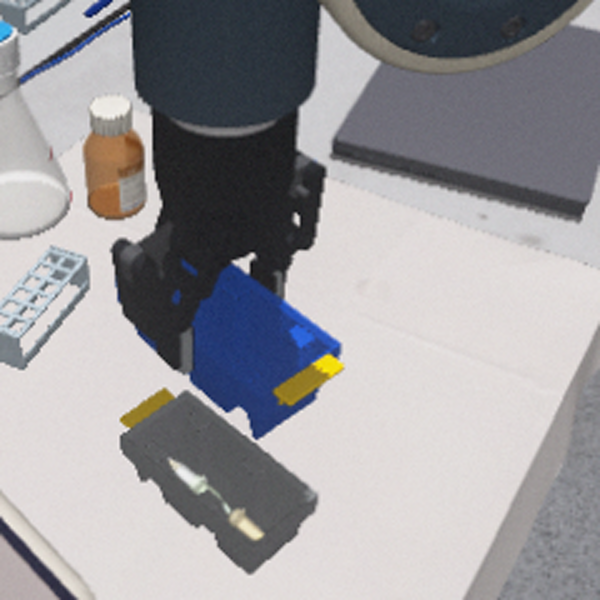

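View pics/e2.png

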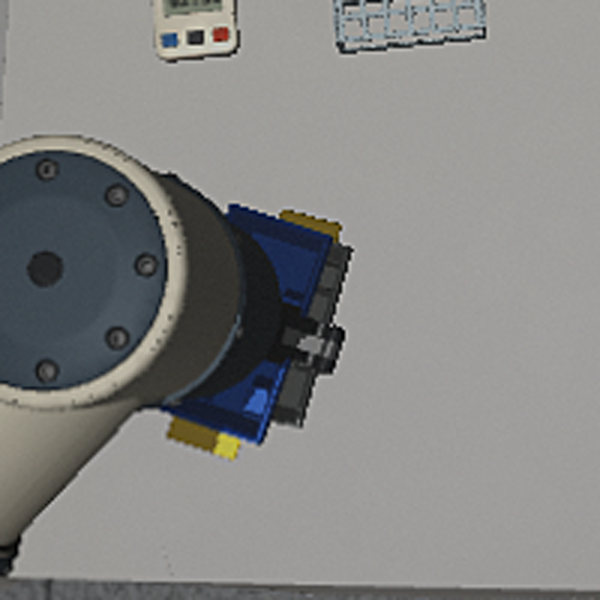

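>>> {"method": "arm_command", "body": {"deltas": [[[0.001,-0.002,0.02],[0,0,-0.051],0],[[0.001,-0.002,0.045],[0,0,-0.051],0],[[0.001,-0.002,0.065],[0,0,-0.051],0],[[0.001,-0.002,0.08],[0,0,-0.051],0],[[0.001,-0.002,0.084],[0,0,-0.051],0],[[0.001,-0.002,0.084],[0,0,-0.051],0],[[0.001,-0.002,0.084],[0,0,-0.051],0]]}}

```text
time_s: 7.23
tool_pos: [0.4775, 0.3041, 0.0845]
eef_rot: [-3.139, -0.002, -0.247]
ft_force: [-0.9, -0.3, -0.1]
gripper_width: 0.0631
```

```bash
python3 - <<'E'
from h import *
go((.476,.303,.064),-14.3)
f=vision.grab_frame("scene")[:,:,::-1]; cv2.imwrite("pics/f1full.png",f); cv2.imwrite("pics/f1.png",cv2.resize(f[200:350,225:345],(480,600),interpolation=2))
f=vision.grab_frame("top")[:,:,::-1]; cv2.imwrite("pics/f2full.png",f); cv2.imwrite("pics/f2.png",cv2.resize(f[220:340,170:290],(600,600),interpolation=2))
E
```

```text
t 7.23 pos [0.4775 0.3041 0.0845] rpy [-1.7987e+02 -1.0000e-01 -1.4160e+01] F [-0.9 -0.3 -0.1] w 0.0631 q6 0.48
delta [-0.0013  0.0015  0.0205] rot [-0.0022 -0.0017  0.0025]
```

View pics/f1.png

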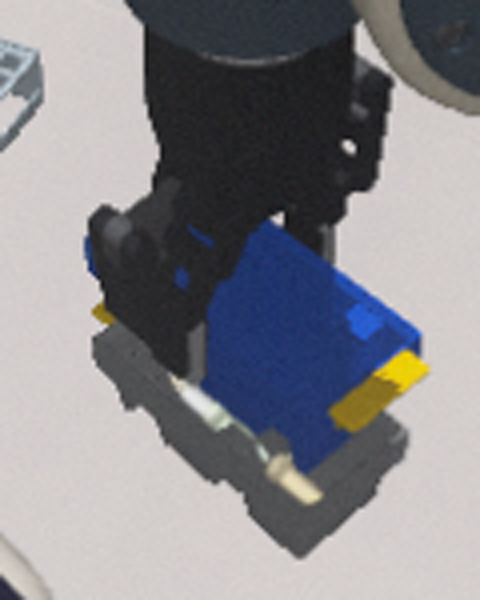

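View pics/f2.png

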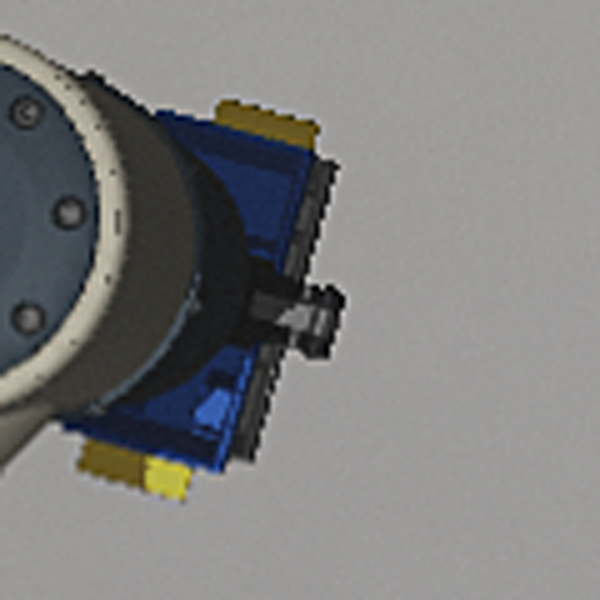

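```bash
python3 - <<'E'
from h import *
s=lambda p,o,f:((np.array(p,float)+.5)/f-.5+np.array(o))
a=np.radians(-14.2); L=np.array([np.cos(a),np.sin(a)]); W=np.array([-np.sin(a),np.cos(a)])
def st(nm,P): 
    P=P[:,:2]; m=P.mean(0); d=P[0]-P[1]; print(nm,"mid L,W",(m@L).round(4),(m@W).round(4),"len",np.linalg.norm(d).round(4),"yaw",np.degrees(np.arctan2(d[1],d[0])).round(2))
T=np.array([.4775,.3041]); print("tool L,W",(T@L).round(4),(T@W).round(4), "edge W exp",(T@W-.032).round(4))
o=(170,220);zr=.05+.0845-.0189
st("blue R edge top",plane("top",s([(322,148),(222,471)],o,5),zr))
st("grey R edge top",plane("top",s([(338,163),(248,462)],o,5),.05))
f=cv2.imread("pics/top0.png")
st("grey R edge top t0",plane("top",s([(231,92),(162,330)],(180,230),4),.05))
st("grey L edge top t0",plane("top",s([(112,61),(44,297)],(180,230),4),.05))
print("blue tab outer corners top", [(p[:2]@L).round(4) for p in plane("top",s([(183,502),(78,472)],o,5),zr)],"exp",(T@L-.0785).round(4))
o=(225,200)
# scene: blue +... end corner right (x420,y347) near lip; lip outer corners
for q in [(345,433),(430,371)]: 
    p=plane("scene",s([q],o,4),zr-.004)[0,:2]; print("blue lip outer scene L,W",(p@L).round(4),(p@W).round(4))
p=plane("scene",s([(422,338)],o,4),zr)[0,:2]; print("blue far corner (lip end,right) scene",(p@L).round(4),(p@W).round(4),"exp",(T@L-.065).round(4),(T@W-.032).round(4))
p=plane("scene",s([(409,434)],o,4),.05)[0,:2]; print("grey plain end right corner scene",(p@L).round(4),(p@W).round(4))
p=plane("scene",s([(94,338)],o,4),.05)[0,:2]; print("grey lip end left corner scene",(p@L).round(4),(p@W).round(4))
E
```

```text
tool L,W 0.3883 0.4119 edge W exp 0.3799
blue R edge top mid L,W 0.3883 0.3784 len 0.1299 yaw -15.69
grey R edge top mid L,W 0.3892 0.3782 len 0.1279 yaw -15.3
grey R edge top t0 mid L,W 0.3889 0.377 len 0.1269 yaw -14.72
grey L edge top t0 mid L,W 0.3887 0.4411 len 0.1264 yaw -14.14
blue tab outer corners top [np.float64(0.3082), np.float64(0.3083)] exp 0.3098
blue lip outer scene L,W 0.3095 0.4347
blue lip outer scene L,W 0.3069 0.3899
blue far corner (lip end,right) scene 0.3179 0.3825 exp 0.3233 0.3799
grey plain end right corner scene 0.3201 0.3807
grey lip end left corner scene 0.4504 0.4416
```

>>> {"method": "arm_command", "body": {"deltas": [[[0.001,0.001,0.003],[-0.002,-0.0015,0],0],[[0.001,0.001,0.006],[-0.002,-0.0015,0],0],[[0.001,0.001,0.009],[-0.002,-0.0015,0],0],[[0.001,0.001,0.012],[-0.002,-0.0015,0],0],[[0.001,0.001,0.014],[-0.002,-0.0015,0],0],[[0.001,0.001,0.016],[-0.002,-0.0015,0],0],[[0.001,0.001,0.018],[-0.002,-0.0015,0],0],[[0.001,0.001,0.018],[-0.002,-0.0015,0],0]]}}

```text
time_s: 8.0
tool_pos: [0.4775, 0.3025, 0.0651]
eef_rot: [3.141, 0.001, -0.247]
ft_force: [0.3, 1.0, -1.0]
gripper_width: 0.0632
```

```bash
python3 - <<'E'
from h import *
go((.478,.303,.064),-14.3)
f=vision.grab_frame("scene")[:,:,::-1]; cv2.imwrite("pics/g1.png",cv2.resize(f[200:350,225:345],(480,600),interpolation=2))
E
```

```text
t 8.0 pos [0.4775 0.3025 0.0651] rpy [ 1.7994e+02  7.0000e-02 -1.4150e+01] F [ 0.3  1.  -1. ] w 0.0632 q6 0.48
delta [ 0.0003 -0.0006  0.0011] rot [0.0011 0.0012 0.0026]
```

View pics/g1.png

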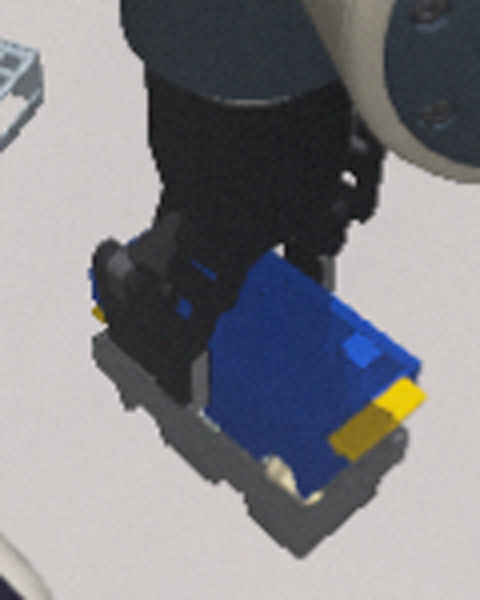

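The blue bin sits just inside the grey mouth with no contact force yet. Its lip (crop 378,415) is over the plain end. Easing down.

>>> {"method": "arm_command", "body": {"deltas": [[[0,0,0.001],[0.001,0.001,0],0],[[0,0,0.001],[0.001,0.001,0],0],[[0,0,0.0015],[0.001,0.001,0],0],[[0,0,0.0015],[0.001,0.001,0],0]]}}

```text
time_s: 8.38
tool_pos: [0.4778, 0.3026, 0.0642]
eef_rot: [-3.141, -0.0, -0.247]
ft_force: [0.1, -0.2, -1.6]
gripper_width: 0.0632
```

>>> {"method": "arm_command", "body": {"deltas": [[[0,0,0.001],[0,0,0],0],[[0,0,0.001],[0,0,0],0],[[0,0,0.0015],[0,0,0],0],[[0,0,0.0015],[0,0,0],0]]}}

```text
time_s: 8.72
tool_pos: [0.478, 0.3027, 0.064]
eef_rot: [-3.141, -0.001, -0.247]
ft_force: [-3.2, -0.8, 7.5]
gripper_width: 0.0631
```

Contact of 7.5 N at z = 0.064 matches the expected ledge height of 0.0189 + 0.045. Releasing.

>>> {"method": "arm_command", "body": {"deltas": [[[0,0,0],[0,0,0],1],[[0,0,0],[0,0,0],1],[[0,0,0],[0,0,0],1],[[0,0,0],[0,0,0],1],[[0,0,0],[0,0,0],1],[[0,0,0],[0,0,0],1]]}}

```text
time_s: 9.22
tool_pos: [0.4778, 0.3026, 0.0625]
eef_rot: [-3.141, -0.0, -0.247]
ft_force: [0.7, 0.2, 0.7]
gripper_width: 0.0857
```

>>> {"method": "arm_command", "body": {"deltas": [[[0,0,-0.01],[0,0,0],1],[[0,0,-0.025],[0,0,0],1],[[0,0,-0.05],[0,0,0],1],[[0,0,-0.08],[0,0,0],1],[[0,0,-0.12],[0,0,0],1],[[0,0,-0.15],[0,0,0],1],[[0,0,-0.15],[0,0,0],1],[[0,0,-0.15],[0,0,0],1]]}}

```text
time_s: 9.88
tool_pos: [0.4786, 0.3033, 0.2158]
eef_rot: [-3.136, -0.003, -0.247]
ft_force: [-0.0, -0.7, -1.5]
gripper_width: 0.0855
```

```bash
python3 - <<'E'
from h import *
go((.3,-.1,.25),-14.3)
E
```

```text
t 9.88 pos [0.4786 0.3033 0.2158] rpy [-179.68   -0.19  -14.14] F [-0.  -0.7 -1.5] w 0.0855 q6 0.48
delta [-0.0745  0.4345 -0.0368] rot [-0.0055 -0.0032  0.0028]
```

Retreat sideways so both cameras see the stack.

>>> {"method": "arm_command", "body": {"deltas": [[[-0.03,0.36,-0.02],[0,0,0],1],[[-0.03,0.36,-0.02],[0,0,0],1],[[-0.03,0.36,-0.02],[0,0,0],1],[[-0.03,0.36,-0.02],[0,0,0],1],[[-0.03,0.36,-0.02],[0,0,0],1],[[-0.03,0.36,-0.02],[0,0,0],1],[[-0.03,0.36,-0.02],[0,0,0],1],[[-0.03,0.36,-0.02],[0,0,0],1]]}}

```text
time_s: 10.55
tool_pos: [0.368, -0.014, 0.2304]
eef_rot: [-3.142, 0.001, -0.246]
ft_force: [1.3, -1.0, 0.3]
gripper_width: 0.0855
```

```bash
python3 - <<'E'
from h import *
f=vision.grab_frame("scene")[:,:,::-1]; cv2.imwrite("pics/k1.png",f); a=cv2.resize(f[220:350,225:345],(400,433),interpolation=2)
g=vision.grab_frame("top")[:,:,::-1]; cv2.imwrite("pics/k2.png",g); b=cv2.resize(g[220:350,160:270],(366,433),interpolation=2)
cv2.imwrite("pics/k3.png",np.hstack([a,b]))
E
```

```text
(no output)
```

View pics/k3.png

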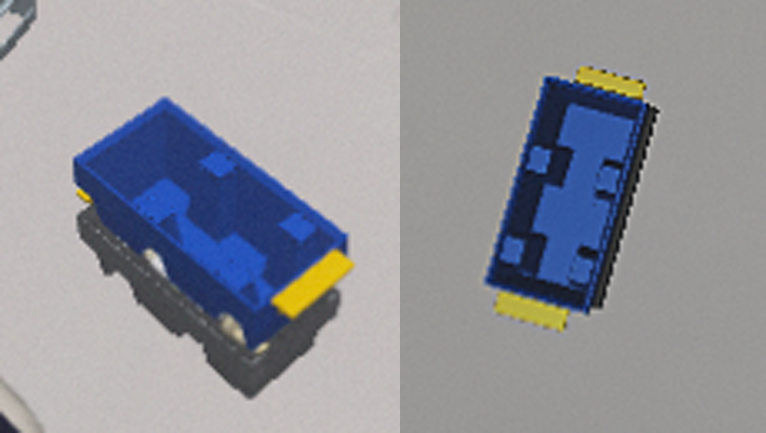

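View pics/k1.png

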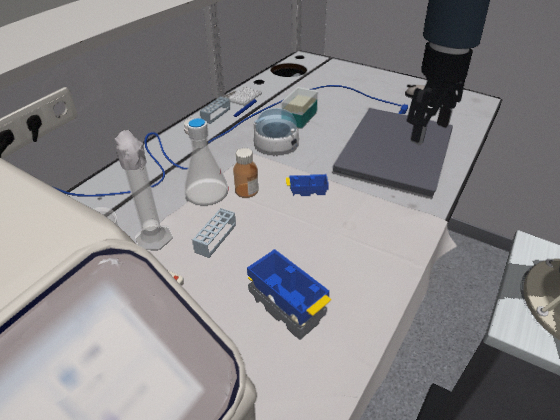

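```bash
python3 - <<'E'
from h import *
s=lambda p,o,f:((np.array(p,float)+.5)/np.array(f)-.5+np.array(o))
# order: greylip-left, greylip-right, plain-right, plain-left
S=s([(74,158),(166,99),(348,237),(258,313)],(225,220),(400/120,433/130))
T=s([(545-400,76),(646-400,104),(589-400,313),(486-400,284)],(160,220),(366/110,433/130))
o1,d1=ray("scene",S);o2,d2=ray("top",T)
for i in range(4):
    A=np.c_[d1[i],-d2[i]]; k=np.linalg.lstsq(A,o2-o1,rcond=None)[0]; p,q=o1+k[0]*d1[i],o2+k[1]*d2[i]
    print(((p+q)/2).round(4),"gap mm",(np.linalg.norm(p-q)*1e3).round(1))
P=plane("top",T,.095); print("blue mid top",P.mean(0).round(4), "len",np.linalg.norm(P[0]-P[3]).round(4),"wid",np.linalg.norm(P[0]-P[1]).round(4))
E=plane("top",s([(657-400,107),(601-400,309)],(160,220),(366/110,433/130)),.05); print("grey R edge mid",E.mean(0).round(4),"yaw",np.degrees(np.arctan2(*(E[0]-E[1])[1::-1])).round(1))
E2=(P[1]+P[2])/2;print("blue R edge",E2.round(4))
E
```

```text
[0.5455 0.3181 0.095 ] gap mm 2.1
[0.5296 0.2568 0.0929] gap mm 2.0
[0.4056 0.2875 0.0914] gap mm 1.7
[0.4208 0.3492 0.0917] gap mm 3.1
blue mid top [0.4764 0.303  0.095 ] len 0.1279 wid 0.0637
grey R edge mid [0.4701 0.2706 0.05  ] yaw -14.0
blue R edge [0.4684 0.2721 0.095 ]
```

```bash
python3 - <<'E'
from h import *
s=lambda p,o,f:((np.array(p,float)+.5)/np.array(f)-.5+np.array(o))
def tri(S,T):
    o1,d1=ray("scene",S);o2,d2=ray("top",T); r=[]
    for i in range(4):
        A=np.c_[d1[i],-d2[i]]; k=np.linalg.lstsq(A,o2-o1,rcond=None)[0]; r.append((((o1+k[0]*d1[i])+(o2+k[1]*d2[i]))/2)[2])
    print(np.round(r,4))
print("start rims, true .050")
tri(s([(45,398),(127,337),(302,473),(217,541)],(235,165),3.3),s([(112,61),(231,92),(162,330),(44,297)],(180,230),4))
tri(s([(275,151),(355,123),(480,241),(400,277)],(235,165),3.3),s([(570,84),(676,141),(557,361),(450,299)],(180,230),4))
f=cv2.imread("pics/k1.png"); cv2.imwrite("pics/k4.png",cv2.resize(f[240:345,235:340],(790//1,590),interpolation=2))
E
```

```text
start rims, true .050
[0.046  0.0437 0.0436 0.0479]
[0.0497 0.047  0.0475 0.0489]
```

View pics/k4.png

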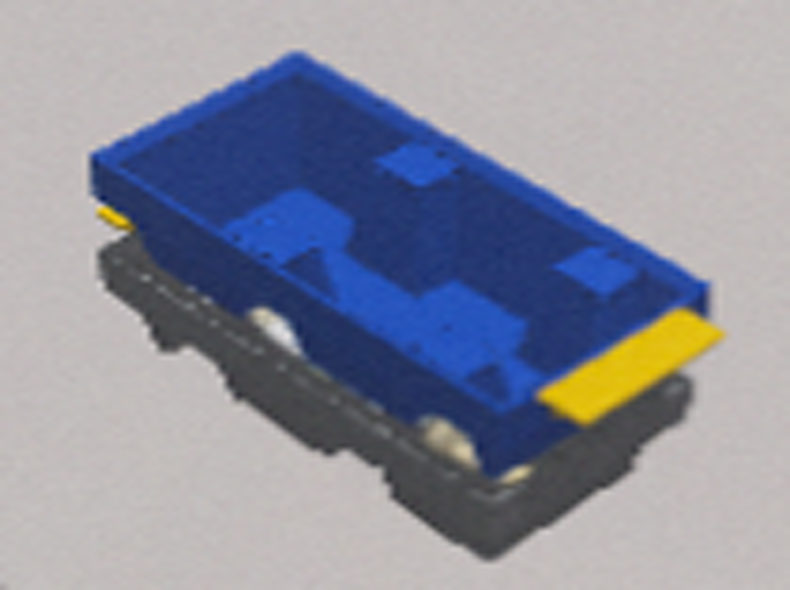

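View pics/k2.png

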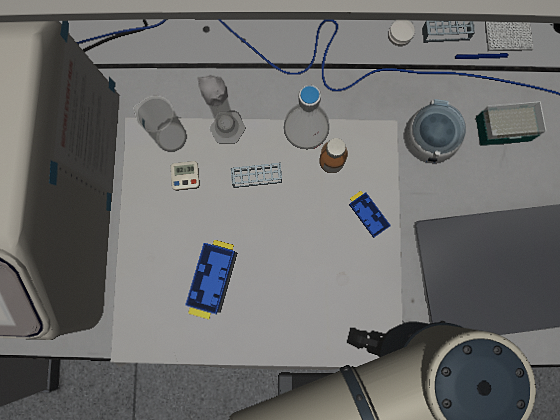

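```bash
python3 - <<'E'
from h import *
a=np.radians(-14.2);L=np.array([np.cos(a),np.sin(a)]);W=np.array([-np.sin(a),np.cos(a)]);m=np.array([.4765,.3035])
def crop(p): return ((p-np.array([235,240])+.5)*np.array([790/105,590/105])-.5).round(0)
for sx,sy,n in((1,1,"lip-left"),(1,-1,"back"),(-1,-1,"right"),(-1,1,"near")):
    xy=m+sx*.065*L+sy*.032*W
    print(n,"blue exp",crop(proj("scene",[[*xy,.095]])[0]),"grey exp",crop(proj("scene",[[*xy,.05]])[0]))
E
```

```text
lip-left blue exp [ 80. 152.] grey exp [ 91. 249.]
back blue exp [289.  47.] grey exp [292. 144.]
right blue exp [706. 281.] grey exp [691. 377.]
near blue exp [495. 410.] grey exp [489. 504.]
```

```bash
python3 -c "
from workcell import close_job
print(close_job())"
```

```text
the job is handed in; nothing more can be done
None
```

The blue bin now sits on the grey bin, turned half round, with its yellow lip over the grey bin's plain end. I handed the job in at about 10.7 s. I gripped the larger blue bin across the rim and turned it by 194°. I lowered it until I felt 7.5 N, at 45 mm above where it was picked up, which is the expected ledge height. Then I released it and moved the arm clear.

**Last checks:**
- **Level and seated:** the rim corners appear in the scene view where a level bin 45 mm higher should show them, within 1–2 pixels (about 2–3 mm).
- **Centring:** the two bins line up to about 2 mm.
- **Surroundings:** the grey bin is where it was to within measurement error, the brown bottle is standing, and nothing is touching the robot.

**Disagreements:**
- **Rim height:** using both cameras, the rim came out at 91–95 mm instead of 95 mm. Before any move, the same method read the known 50 mm rims as 44–50 mm, so I put this down to calibration and pixel error.
- **Near corner:** the gap between the two rims looked about 1 pixel smaller there than expected. I took that as image blur, but a tilt of a millimetre or two can't be ruled out from the pictures.

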